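# Close a wagon-holding jig and lock it with its ball-lock pin

### The arm

A 7-joint arm with a two-finger parallel gripper is mounted at the origin on a cart in front of the work surface, level with it; the furniture and walls round the work are solid. World frame = base frame: x ahead of the robot, y to its left, z up, the work surface at z = 0. Lengths are in m, angles in rad, forces in N, time in s.
With the tool pointing down it reaches from about 0.425 to 0.925 m from the base axis. Payload 6.8 kg.
Tool frame: the origin (TCP) lies between the finger pads; the fingertips stand 11 mm ahead of it and the grasp point (between the pads) lies 8 mm behind it; z points along the fingers, y is the line along which they close (so a half turn about z gives the same grasp; the last joint's range is limited). The gripper opens to 85 mm and grips with 20 to 120 N. Pads are 22 mm wide; open, the fingers measure 114 mm over their backs; the gripper's body (76 mm by 85 mm) begins 54 mm behind the grasp point. The pads swing forward as they close: fully open they stand 13 mm farther back than shut.
Start: joints at [1.102, 0.477, 0.022, 1.555, -0.011, 1.109, -0.083], TCP at [0.238, -0.632, 0.242] pointing down, gripper open.
Joint ranges: [-2.96, 2.96], [-0.34, 2.1], [-1.41, 1.46], [0.24, 2.44], [-1.37, 4.51], [0.17, 1.92], [-2.96, 2.96]. Speed limits (rad/s): [2.39, 2.39, 3.14, 3.14, 3.14, 3.14, 3.14].

### API

Orientations are given as a rotation vector (axis times angle).
In Python, from bench import r gives the robot as it stands.
- The arm moves only by the tool send_rows, never from a script. Its argument "deltas" is a list of rows, each an object of numbers: "dx", "dy", "dz": the shift along the world's x, y, z in mm; "rx", "ry", "rz": the turn, a rotation vector about the world's x, y, z in degrees. A call has 1 to 5 rows; each row is the pose to reach, as a shift and turn from the pose commanded when the call began; what a row does not reach only later rows make up. A row lasts 1/12 s, in which the tool goes at most 41.7 mm and 7.16 degrees, less where a joint would pass 70% of its speed; a pose out of reach is approached as far as the arm can. A call with a gripper value outside its range is refused whole. "jaw" is the finger opening in mm, from 0 to 85.4, set as the call begins (left out, the last holds). The fingers move at their own pace and stop on an object; "newtons" is the grip in N (left out, the last holds). Time passes only in rows, so rows that repeat a pose let the fingers close. It gives the time, the measured TCP pose, the force, the opening and the grip force at its end, in the units of the state.
- r.get_obs(): the state, without advancing time (a new reading comes with each control period).
- r.grab_frame(name): name is "side" or "top" or "wrist"; returns a dict with "frame" (480x640x3 uint8, blue, green, red), "z_map" (480x640 float32, m along the optical axis (not along the pixel's ray), 0 where there is no reading), "vertical_fov" (degrees; the focal length in pixels is half the picture's height over the tangent of half this angle, whatever the lens; pixels are square), "cx", "cy" (the principal point, pixels), "xyz" and "orientation" of the camera in the world. Camera axes: x right, y down, z forward; pixel columns grow to the right and rows downward; lengths in m; the calibration is good to about 2 mm. A picture is of the moment at which its call begins.
- r.hand_in(): hands the job in; it is judged then, once.
The state is a dict: "clock": time; "joints": joint angles; "qvel": joint speeds; "tau": joint torques, N m; "tcp_pos": TCP position; "orientation": TCP orientation; "contact_force": force on the tool from outside, world axes, zero at the start; "moment": the same for the moment, N m; "grip_width": finger opening in m; "gripper_force": force on a finger pad.
Only numpy, scipy, OpenCV 4.12 (cv2) and the standard library are available. Lean on these libraries where they do the work, as an engineer would, in place of code of your own. Each camera call takes 0.05 s, during which the arm holds its last target. There are 200 camera calls.

### The job

Close the jig on the model wagon and lock it: push its slide by the upright handle, slowly and without forcing it, until the nose of the ball-lock pin drops into the slide's hidden hole and stops the slide. Then press the pin's thumb button in and, keeping it pressed, push the pin down through the holes until its flange sits on the bushing, and let go so that the button springs out and the pin stays locked. Keep the wagon in its nest and leave the glue bottle and the black-capped jar standing where they are.

Things in the scene. Friction and masses are not known exactly. Their poses are not given: they have to be found in the camera images.
- jig: Holding jig fixed to the bench, 240 x 80 mm (132 mm wide at the nest). Origin on the bench under the pin's bore; z up, +x is the way the slide is pushed, towards the wagon nest. Dark base plate (22 to 30 mm high, open below); aluminium guide housing x -62 to +32 mm, 64 mm wide, top at 66 mm. The nest's fence is at x = +128 mm; the closed jaw's face comes to about x = +94 mm.
- bore (a point): Centre of the top rim, 82 mm above the bench, of the round steel bushing (30 mm across) on the housing; its vertical bore is 13 mm. Below it the flat slide (top 41 mm above the bench) has a 14.5 mm hole that is hidden in the housing. When that hole comes under the bore, the pin's nose falls 7.5 mm into it and blocks the slide, which is to be felt.
- push_handle: Upright aluminium handle clamped on the slide's rear end: plate 48 mm wide, 12 mm thick, top 119 mm above the bench, on a 30 mm long clamp block with a black screw knob at one side. Origin at bench height under the block's middle, axes as the jig's. It is clamped anywhere within +-10 mm on the slide, so its place does not tell where the holes line up.
- handle_face (a point): Middle of the push face, 95 mm above the bench; push towards the jig's +x at 20 mm/s or less (faster, the hole slips past). The slide has 2.5 N of friction, lines up after 25 to 45 mm and can run 5 mm past. If it was missed, pull it back by the handle's other face (plate 12 mm thick, at least 30 mm of room before the housing) and try again.
- pin: Loose steel ball-lock pin, 108 mm long, upright in the bushing. Origin at its nose, z up along it. Shank 12 mm, round nose, flange 30 mm across at 77 mm, then a 16 mm barrel, button on top. Two locking balls 11 mm above the nose stand out to 24 mm, and draw in only while the button is in. Nose height over the bench: 41 mm at the start, on the slide; 33.5 mm dropped in the slide; 5 mm seated.
- button_top (a point): Centre of the thumb button's top, 108 mm above the pin's nose when out. Button 14 mm across, standing 9 mm above the barrel. When the flange sits on the bushing, the balls are under the base plate and spring out there as the button is let go. The pin may lean a little and catch on the way (nose at 22 to 30 mm); then let go and press again.
- pin_button (a joint): Travel of the thumb button: 0 out (balls out), 0.006 m fully in (balls in); spring force 2 N out, 5.5 N in. When let go it springs out by itself, unless the balls are still inside a hole.
- wagon: Grey model goods wagon, 111 x 28 x 26 mm, loose in the jig's nest, lengthwise across the slide's travel; origin at the middle of its underside. Its frame rests on a 9 mm pad on the base plate. The jaw may nudge it a few mm; the closed nest leaves it about 6 mm of play.
- glue_bottle: Glue bottle, 30 mm across, 100 mm high, standing beside the jig on the robot's side; origin under its middle. Not to be disturbed.
- paint_jar: Paint jar with a black cap, 26 mm across, 34 mm high, behind the jig; not to be disturbed.
- white_jar: Paint jar with a white cap, 26 mm across, 34 mm high, fixed to the bench beside the jig on the robot's side.
There are look-alikes about, which are no part of the job. What is shaped like the pin but purple is not meant. What is shaped like the wagon but purple is not meant.

How it is judged:
By the outcome, as a careful person would: the job done as asked, in the order asked, and still so for the second after the job is handed in, with the robot touching nothing.
It also fails if it takes over 51 s, if anything falls off the work surface, if the arm or the gripper's body presses on something with over 40 N, if the wrist force passes 120 N, or if a joint passes its speed limit or range.

## Working session

There is one attempt and no reset: what is moved stays moved. The work goes in short steps, Python scripts to look and compute and a tool call to move; the robot and the scene stay as the last step left them, time stands still between calls to the robot, and variables do not carry over. Pictures are saved under pics/ and viewed, at most 10 in all, crops included, and the job is handed in when it is done.

Besides the shell and the picture viewer there is one more tool, called after "Emit:" in YAML: its name, and indented under it one key for each argument. send_rows: Moves the arm, as the interface text tells. Its arguments: {"type":"object","properties":{"deltas":{"type":"array","items":{"type":"object","properties":{"dx":{"type":"number"},"dy":{"type":"number"},"dz":{"type":"number"},"rx":{"type":"number"},"ry":{"type":"number"},"rz":{"type":"number"}}}},"jaw":{"type":"number"},"newtons":{"type":"number"}},"required":["deltas"]}

```bash
mkdir -p pics
cat > h.py <<'E'
import numpy as np,cv2
from bench import r
from scipy.spatial.transform import Rotation as R
def cam(n):
    g=r.grab_frame(n); 
    return g
def f(g): return 240/np.tan(np.radians(g["vertical_fov"])/2)
def rot(g):
    o=np.array(g["orientation"],float)
    return R.from_rotvec(o).as_matrix() if o.size==3 else o
def pts(g):
    v,u=np.mgrid[0:480,0:640]; z=g["z_map"]
    c=np.stack([(u-g["cx"])/f(g)*z,(v-g["cy"])/f(g)*z,z],-1)
    return c@rot(g).T+np.array(g["xyz"])
def ray(g,u,v,h):
    d=rot(g)@np.array([(u-g["cx"])/f(g),(v-g["cy"])/f(g),1]);p=np.array(g["xyz"])
    return p+d*(h-p[2])/d[2]
E
python3 - <<'E'
from h import *
import pickle
print(r.get_obs())
G={}
for n in("side","top"):
    g=cam(n);G[n]=g;cv2.imwrite(f"pics/{n}0.png",g["frame"]);print(n,g["vertical_fov"],g["cx"],g["cy"],g["xyz"],g["orientation"])
pickle.dump(G,open("g0.pkl","wb"))
E
```

```text
{'clock': 0.0, 'joints': array([ 1.10190937,  0.47782197,  0.02233637,  1.55644883, -0.01151055,
        1.10931477, -0.08312025]), 'qvel': array([-0.00010248,  0.00082854, -0.00180317,  0.00138435,  0.00091241,
        0.00075584, -0.00050747]), 'tau': array([ 8.20385485e-04, -5.96439207e+01,  1.60770804e+00, -2.81196213e+01,
        1.23272126e-02,  9.26942274e-03,  3.08589608e-05]), 'tcp_pos': array([ 0.23807006, -0.63100585,  0.24131208]), 'orientation': array([-3.08883675e+00, -5.63329345e-01,  7.22738716e-04]), 'contact_force': array([-0.35785278, -0.54408835, -0.54242173]), 'moment': array([-0.04904699,  0.04987299,  0.00525357]), 'gripper_force': 0.0, 'grip_width': 0.08545200460590223}
side 46.207804678642624 319.09669739634916 236.74351335374155 [ 0.63290426 -0.66452835  0.65772249] [-2.22542026 -0.223985    0.08496281]
top 56.7195348864047 315.46319661040377 234.90480381371998 [0.38230778 0.01599184 0.93874189] [-2.17722017  2.15346382 -0.14754459]
```

View pics/side0.png

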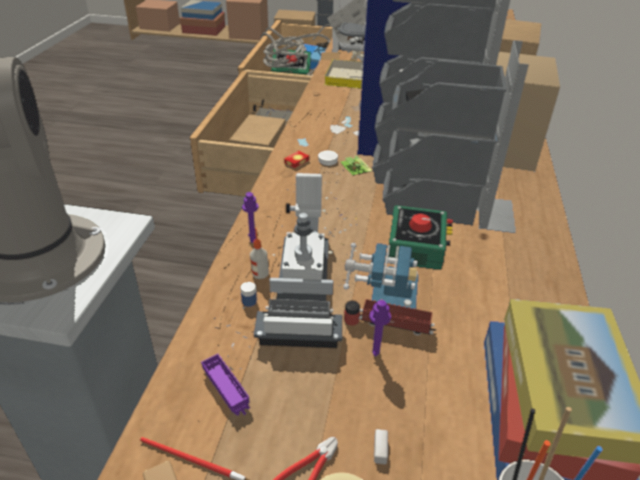

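View pics/top0.png

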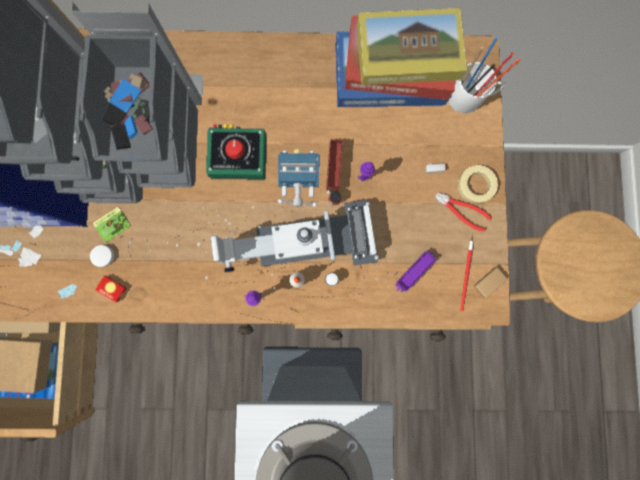

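The side view shows the handle at (308,190), the steel pin in the bushing at (303,225) and the grey wagon in the nest at (300,305). In the top view the handle is at (222,248), the pin at (305,235) and the nest at (362,232). Pin candidates in the top view are the grey one at (305,235), which stands in the bushing and is the one meant, and purple ones at (253,298) and (367,171), which are decoys. Wagon candidates are the grey one in the nest at (362,232), which is meant, and a purple one at (416,270). I'll confirm with a crop and measure.

Run:
```python
from h import *
import pickle
G=pickle.load(open("g0.pkl","rb"))
t=G["top"]["frame"][195:305,200:400];s=G["side"]["frame"][165:355,230:390]
cv2.imwrite("pics/crop.png",np.vstack([cv2.resize(t,(545,300),interpolation=cv2.INTER_CUBIC),cv2.resize(cv2.resize(s,(253,300),interpolation=cv2.INTER_CUBIC),(545,300))]))
for n in G:
    g=G[n];P=pts(g)
    hsv=cv2.cvtColor(g["frame"],cv2.COLOR_BGR2HSV)
    w={"top":(205,390,200,275),"side":(250,350,165,345)}[n]
    m=np.zeros((480,640),bool);m[w[2]:w[3],w[0]:w[1]]=1
    m&=(hsv[...,1]<90)
    for lo,hi in((.010,.035),(.060,.070),(.078,.086),(.105,.125),(.130,.155)):
        k=m&(P[...,2]>lo)&(P[...,2]<hi)
        k=cv2.morphologyEx(k.astype('u1'),cv2.MORPH_OPEN,np.ones((2,2)))
        N,L,st,c=cv2.connectedComponentsWithStats(k)
        for i in range(1,N):
            if st[i,4]<8: continue
            q=P[L==i]; rc=cv2.minAreaRect((q[:,:2]*1000).astype('f4'))
            print(n,lo,st[i],"mean",q.mean(0).round(4),"rect",np.round(rc[0],1),np.round(rc[1],1),round(rc[2],1),"zmax",q[:,2].max().round(4))
```

```text
side 0.01 [323 239   7  42 211] mean [0.514  0.0705 0.0245] rect [514.4  68. ] [  8.4 176. ] 8.7 zmax 0.0595
side 0.01 [284 241   3  11  22] mean [0.452  0.0281 0.0784] rect [ 534.1 -283.1] [  3.8 788.1] 14.8 zmax 0.6577
side 0.01 [280 256   5  23  59] mean [ 0.4539 -0.0012  0.0542] rect [ 533.6 -304. ] [  7.5 747.9] 14.8 zmax 0.6577
side 0.01 [252 262  18  14 160] mean [0.4095 0.0305 0.0185] rect [411.2  44.8] [50.  21.5] 69.4 zmax 0.0335
side 0.01 [251 283   7  17  82] mean [ 0.4159 -0.0399  0.0316] rect [ 515.5 -333.5] [ 10.1 702.4] 18.7 zmax 0.6577
side 0.01 [345 283   6   7  28] mean [0.5596 0.0136 0.0216] rect [558.6  23.4] [ 8.2 46.5] 2.7 zmax 0.0353
side 0.01 [277 293  51   9 354] mean [ 0.4952 -0.0387  0.0348] rect [ 541.2 -333.5] [ 79.4 682.6] 9.0 zmax 0.6577
side 0.01 [346 305   5   9  37] mean [ 0.5701 -0.0459  0.0312] rect [569.3 -45.2] [ 6.3 10.8] 11.3 zmax 0.0352
side 0.01 [ 255  312   89   33 1245] mean [ 0.5071 -0.1081  0.0267] rect [ 538.1 -357.8] [132.5 632.9] 7.4 zmax 0.6577
side 0.06 [297 199  26   5 106] mean [0.46   0.1876 0.0607] rect [471.1 226.1] [108.3  41.
[... 1848 characters left out ...]
0319] rect [412.5 -32.1] [ 2.1 10.3] 1.0 zmax 0.0333
top 0.06 [279 201   5   3  13] mean [0.5602 0.0751 0.0378] rect [561.1  75.4] [13.   8.2] 20.2 zmax 0.0661
top 0.06 [ 273  221   51   38 1290] mean [0.4778 0.0411 0.0662] rect [448.5  33.1] [136.1  95.4] 8.8 zmax 0.9387
top 0.078 [304 243   6   3  12] mean [0.47   0.0213 0.07  ] rect [470.   21.1] [ 2.2 10.5] 18.7 zmax 0.0792
top 0.105 [212 236  10  26 184] mean [0.4557 0.1881 0.1116] rect [454.4 189.6] [29.3 46.1] 65.4 zmax 0.12
top 0.105 [298 236  15   8  45] mean [0.4741 0.024  0.1051] rect [475.8  22.9] [13.2 27.4] 10.7 zmax 0.1373
top 0.13 [299 229  13  12 123] mean [0.4811 0.0237 0.138 ] rect [481.8  23.9] [18.8 21.9] 0.9 zmax 0.1499
```

View pics/crop.png

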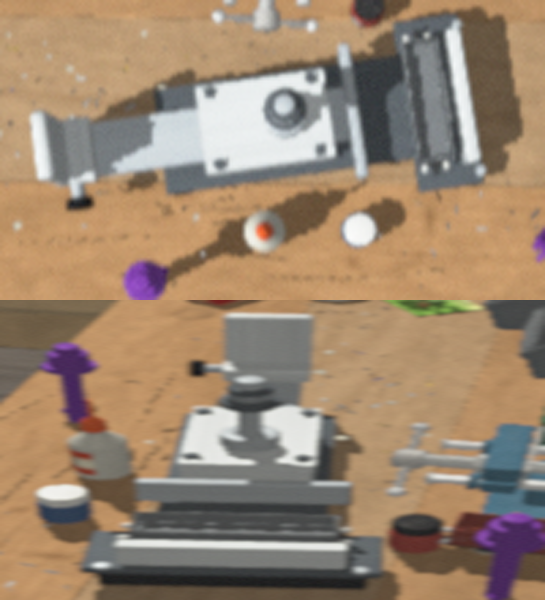

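The crop confirms the grey pin in the bushing, with its button at top px ~(305,233), and the grey wagon in the nest. The push plate is at the left end, top px ~(215,247). Next I'll measure more precisely.

Run:
```python
from h import *
import pickle
G=pickle.load(open("g0.pkl","rb"))
for n in G:
    g=G[n];P=pts(g);ok=g["z_map"]>0
    reg=ok&(P[...,0]>.42)&(P[...,0]<.56)&(P[...,1]>-.14)&(P[...,1]<.24)
    def show(t,k):
        q=P[k]
        if len(q)<5: return
        rc=cv2.minAreaRect((q[:,:2]*1000).astype('f4')); v,u=np.nonzero(k)
        b=cv2.boxPoints(rc); print(n,t,len(q),"med",np.median(q,0).round(4),"rect",np.round(rc[0],1),np.round(rc[1],1),round(rc[2],1))
    show("housetop",reg&(abs(P[...,2]-.066)<.0025)&(P[...,1]<.1)&(P[...,1]>-.02))
    show("handletop",reg&(abs(P[...,2]-.119)<.003)&(P[...,1]>.15))
    show("handleplate",reg&(P[...,2]>.085)&(P[...,2]<.114)&(P[...,1]>.14))
    show("button",reg&(P[...,2]>.143)&(P[...,2]<.153)&(P[...,1]<.06))
    show("barrel",reg&(P[...,2]>.115)&(P[...,2]<.143)&(P[...,1]<.06)&(P[...,1]>-.02))
    k=ok&(P[...,2]>.06)&(P[...,1]>.15)&(P[...,1]<.36)&(P[...,0]>.35)&(P[...,0]<.65)
    q=P[k&(P[...,0]>.49)]; print("near",len(q), q.min(0) if len(q) else 0,q.max(0) if len(q) else 0)
# bright housing top contour in top view cast on z=.066
g=G["top"];gr=cv2.cvtColor(g["frame"],cv2.COLOR_BGR2GRAY)
m=(gr>175).astype('u1');m[:, :258]=0;m[:,335:]=0;m[:205]=0;m[265:]=0
k=max(cv2.findContours(m,0,2)[0],key=cv2.contourArea)
for h in(.066,):
    w=np.array([ray(g,*p[0],h)[:2] for p in k])*1000
    print(cv2.minAreaRect(w.astype('f4')))
print("bore? btn ray",ray(g,305,233,.149))
```

```text
side housetop 1035 med [0.4866 0.03   0.0659] rect [506.1  42.2] [115.5  97.2] 8.3
side handletop 91 med [0.4563 0.1876 0.118 ] rect [457.2 188.8] [45.2 14.5] 8.7
side handleplate 351 med [0.4586 0.1838 0.0998] rect [459. 185.] [47.7 11.9] 13.9
side button 58 med [0.4838 0.0213 0.1477] rect [482.6  24.7] [12.4 17.9] 12.2
side barrel 261 med [0.4853 0.0164 0.1286] rect [483.5  19.7] [29.2 23.2] 4.9
near 2642 [0.58902225 0.2532004  0.06004529] [0.64999891 0.35999848 0.27950266]
top housetop 797 med [0.4784 0.0479 0.0647] rect [506.3  44.7] [114.1  93.6] 9.1
top handletop 90 med [0.4599 0.1904 0.1172] rect [458.1 190.3] [44.6 10.5] 7.9
top handleplate 89 med [0.4559 0.1851 0.1007] rect [457.6 190. ] [47.6 12.9] 9.0
top button 44 med [0.4834 0.0256 0.1464] rect [483.4  25.6] [12.  11.7] 47.8
top barrel 155 med [0.4799 0.0256 0.1316] rect [483.  25.] [28.3 27.8] 0.0
near 3063 [0.58872473 0.25896171 0.06041454] [0.64997444 0.35996256 0.27843611]
((477.61444091796875, 56.759681701660156), (64.89697265625, 127.3207778930664), 8.9301118850708)
bore? btn ray [0.48211966 0.02379457 0.149     ]
```

Result: jig yaw about 8.8°, push direction (0.153, -0.988), pin at (0.483, 0.0245), handle plate centre at (0.4575, 0.1895). I'll go round to behind the handle with the fist closed.

Emit:
send_rows:
  deltas:
    - {"dx": 30,"dy": 28,"rz": -3}
    - {"dx": 60,"dy": 56,"rz": -6}
    - {"dx": 90,"dy": 84,"rz": -9}
    - {"dx": 120,"dy": 112,"rz": -12}
    - {"dx": 150,"dy": 140,"rz": -12}
  jaw: 0
  newtons: 40

```text
$.deltas[0]: bad value
```

Emit:
send_rows:
  deltas:
    - {"dx": 19,"dy": 36}
    - {"dx": 38,"dy": 72}
    - {"dx": 57,"dy": 108}
    - {"dx": 76,"dy": 144}
    - {"dx": 95,"dy": 180}

```text
$.deltas[0]: bad value
```

Emit:
send_rows:
  deltas:
    - {"dx": 6,"dy": 40}
    - {"dx": 12,"dy": 80}
    - {"dx": 18,"dy": 120}
    - {"dx": 24,"dy": 160}
    - {"dx": 30,"dy": 200}

```text
$.deltas[0]: bad value
```

Emit:
send_rows:
  deltas:
    - {"dx": -2,"dy": 40}
    - {"dx": -4,"dy": 80}
    - {"dx": -6,"dy": 120}
    - {"dx": -8,"dy": 160}
    - {"dx": -10,"dy": 200}

```text
$.deltas[0]: bad value
```

Emit:
send_rows:
  deltas:
    - {"dx": -12,"dy": 36}
    - {"dx": -25,"dy": 73}
    - {"dx": -38,"dy": 110}
    - {"dx": -52,"dy": 146}
    - {"dx": -52,"dy": 146}

```text
$.deltas[0]: bad value
```

Emit:
send_rows:
  deltas:
    - {"dx": 30,"dy": 28,"dz": 0,"rx": 0,"ry": 0,"rz": -3}
    - {"dx": 60,"dy": 56,"dz": 0,"rx": 0,"ry": 0,"rz": -6}
    - {"dx": 90,"dy": 84,"dz": 0,"rx": 0,"ry": 0,"rz": -9}
    - {"dx": 120,"dy": 112,"dz": 0,"rx": 0,"ry": 0,"rz": -12}
    - {"dx": 150,"dy": 140,"dz": 0,"rx": 0,"ry": 0,"rz": -12}
  jaw: 0
  newtons: 40

```text
clock: 0.52
tcp_pos: [0.3892, -0.4898, 0.2419]
orientation: [-3.132, -0.233, 0.001]
contact_force: [0.0, -1.1, 0.4]
grip_width: 0.0256
gripper_force: 0.0
```

Emit:
send_rows:
  deltas:
    - {"dx": 19,"dy": 36,"dz": 0,"rx": 0,"ry": 0,"rz": 0}
    - {"dx": 38,"dy": 72,"dz": 0,"rx": 0,"ry": 0,"rz": 0}
    - {"dx": 57,"dy": 108,"dz": 0,"rx": 0,"ry": 0,"rz": 0}
    - {"dx": 76,"dy": 144,"dz": 0,"rx": 0,"ry": 0,"rz": 0}
    - {"dx": 95,"dy": 180,"dz": 0,"rx": 0,"ry": 0,"rz": 0}

```text
clock: 0.93
tcp_pos: [0.4836, -0.3096, 0.242]
orientation: [-3.132, -0.237, 0.001]
contact_force: [0.7, -0.8, 0.3]
grip_width: 0.0002
gripper_force: 0.0
```

Emit:
send_rows:
  deltas:
    - {"dx": 6,"dy": 40,"dz": 0,"rx": 0,"ry": 0,"rz": 0}
    - {"dx": 12,"dy": 80,"dz": 0,"rx": 0,"ry": 0,"rz": 0}
    - {"dx": 18,"dy": 120,"dz": 0,"rx": 0,"ry": 0,"rz": 0}
    - {"dx": 24,"dy": 160,"dz": 0,"rx": 0,"ry": 0,"rz": 0}
    - {"dx": 30,"dy": 200,"dz": 0,"rx": 0,"ry": 0,"rz": 0}

```text
clock: 1.35
tcp_pos: [0.5129, -0.1096, 0.2421]
orientation: [3.133, 0.237, -0.001]
contact_force: [0.7, 0.0, 0.4]
grip_width: 0.0
gripper_force: 0.0
```

Emit:
send_rows:
  deltas:
    - {"dx": -2,"dy": 40,"dz": 0,"rx": 0,"ry": 0,"rz": 0}
    - {"dx": -4,"dy": 80,"dz": 0,"rx": 0,"ry": 0,"rz": 0}
    - {"dx": -6,"dy": 120,"dz": 0,"rx": 0,"ry": 0,"rz": 0}
    - {"dx": -8,"dy": 160,"dz": 0,"rx": 0,"ry": 0,"rz": 0}
    - {"dx": -10,"dy": 200,"dz": 0,"rx": 0,"ry": 0,"rz": 0}

```text
clock: 1.77
tcp_pos: [0.5026, 0.0902, 0.2422]
orientation: [3.132, 0.237, -0.0]
contact_force: [1.4, 0.3, -0.1]
grip_width: 0.0002
gripper_force: 0.0
```

Emit:
send_rows:
  deltas:
    - {"dx": -12,"dy": 36,"dz": 0,"rx": 0,"ry": 0,"rz": 0}
    - {"dx": -25,"dy": 73,"dz": 0,"rx": 0,"ry": 0,"rz": 0}
    - {"dx": -38,"dy": 110,"dz": 0,"rx": 0,"ry": 0,"rz": 0}
    - {"dx": -52,"dy": 146,"dz": 0,"rx": 0,"ry": 0,"rz": 0}
    - {"dx": -52,"dy": 146,"dz": 0,"rx": 0,"ry": 0,"rz": 0}

```text
clock: 2.18
tcp_pos: [0.4473, 0.2427, 0.2426]
orientation: [-3.127, -0.255, 0.001]
contact_force: [-0.2, 1.3, -0.4]
grip_width: -0.0002
gripper_force: 0.0
```

Emit:
send_rows:
  deltas:
    - {"dx": 0,"dy": 0,"dz": -36,"rx": 0,"ry": 0,"rz": 0}
    - {"dx": 0,"dy": 0,"dz": -72,"rx": 0,"ry": 0,"rz": 0}
    - {"dx": 0,"dy": 0,"dz": -108,"rx": 0,"ry": 0,"rz": 0}
    - {"dx": 0,"dy": 0,"dz": -146,"rx": 0,"ry": 0,"rz": 0}
    - {"dx": 0,"dy": 0,"dz": -146,"rx": 0,"ry": 0,"rz": 0}

```text
clock: 2.6
tcp_pos: [0.447, 0.2314, 0.0901]
orientation: [3.127, 0.238, -0.017]
contact_force: [-0.7, -0.4, -0.0]
grip_width: -0.0001
gripper_force: 0.0
```

Emit:
send_rows:
  deltas:
    - {"dx": 0.4,"dy": -3,"dz": 0,"rx": 0,"ry": 0,"rz": 0}
    - {"dx": 0.8,"dy": -5,"dz": 0,"rx": 0,"ry": 0,"rz": 0}
    - {"dx": 1.1,"dy": -7,"dz": 0,"rx": 0,"ry": 0,"rz": 0}
    - {"dx": 1.4,"dy": -9,"dz": 0,"rx": 0,"ry": 0,"rz": 0}
    - {"dx": 1.7,"dy": -11,"dz": 0,"rx": 0,"ry": 0,"rz": 0}

```text
clock: 3.02
tcp_pos: [0.4541, 0.2236, 0.0981]
orientation: [-3.132, -0.237, -0.005]
contact_force: [0.1, -0.2, 0.3]
grip_width: 0.0002
gripper_force: 0.0
```

Emit:
send_rows:
  deltas:
    - {"dx": 0.2,"dy": -1.3,"dz": 0,"rx": 0,"ry": 0,"rz": 0}
    - {"dx": 0.4,"dy": -2.6,"dz": 0,"rx": 0,"ry": 0,"rz": 0}
    - {"dx": 0.6,"dy": -3.9,"dz": 0,"rx": 0,"ry": 0,"rz": 0}
    - {"dx": 0.8,"dy": -5.2,"dz": 0,"rx": 0,"ry": 0,"rz": 0}
    - {"dx": 1.0,"dy": -6.5,"dz": 0,"rx": 0,"ry": 0,"rz": 0}

```text
clock: 3.43
tcp_pos: [0.454, 0.2168, 0.0963]
orientation: [3.133, 0.238, -0.0]
contact_force: [0.1, -0.7, -0.5]
grip_width: -0.0002
gripper_force: 0.0
```

Emit:
send_rows:
  deltas:
    - {"dx": 0.2,"dy": -1.3,"dz": 0,"rx": 0,"ry": 0,"rz": 0}
    - {"dx": 0.4,"dy": -2.6,"dz": 0,"rx": 0,"ry": 0,"rz": 0}
    - {"dx": 0.6,"dy": -3.9,"dz": 0,"rx": 0,"ry": 0,"rz": 0}
    - {"dx": 0.8,"dy": -5.2,"dz": 0,"rx": 0,"ry": 0,"rz": 0}
    - {"dx": 1.0,"dy": -6.5,"dz": 0,"rx": 0,"ry": 0,"rz": 0}

```text
clock: 3.85
tcp_pos: [0.455, 0.2103, 0.0963]
orientation: [3.133, 0.238, -0.0]
contact_force: [0.3, 0.4, -0.9]
grip_width: 0.0003
gripper_force: 0.0
```

Emit:
send_rows:
  deltas:
    - {"dx": 0.2,"dy": -1.2,"dz": 0,"rx": 0,"ry": 0,"rz": 0}
    - {"dx": 0.4,"dy": -2.4,"dz": 0,"rx": 0,"ry": 0,"rz": 0}
    - {"dx": 0.5,"dy": -3.6,"dz": 0,"rx": 0,"ry": 0,"rz": 0}
    - {"dx": 0.7,"dy": -4.8,"dz": 0,"rx": 0,"ry": 0,"rz": 0}
    - {"dx": 0.9,"dy": -6.0,"dz": 0,"rx": 0,"ry": 0,"rz": 0}

```text
clock: 4.27
tcp_pos: [0.4558, 0.205, 0.0963]
orientation: [-3.132, -0.238, -0.0]
contact_force: [0.1, 3.8, -2.2]
grip_width: -0.0004
gripper_force: 1.7
```

Emit:
send_rows:
  deltas:
    - {"dx": 0.2,"dy": -1.2,"dz": 0,"rx": 0,"ry": 0,"rz": 0}
    - {"dx": 0.4,"dy": -2.4,"dz": 0,"rx": 0,"ry": 0,"rz": 0}
    - {"dx": 0.5,"dy": -3.6,"dz": 0,"rx": 0,"ry": 0,"rz": 0}
    - {"dx": 0.7,"dy": -4.8,"dz": 0,"rx": 0,"ry": 0,"rz": 0}
    - {"dx": 0.9,"dy": -6.0,"dz": 0,"rx": 0,"ry": 0,"rz": 0}

```text
clock: 4.68
tcp_pos: [0.4569, 0.1984, 0.0963]
orientation: [-3.133, -0.237, -0.0]
contact_force: [-1.1, 2.7, -1.2]
grip_width: 0.0001
gripper_force: 1.7
```

Emit:
send_rows:
  deltas:
    - {"dx": 0.2,"dy": -1.2,"dz": 0,"rx": 0,"ry": 0,"rz": 0}
    - {"dx": 0.4,"dy": -2.4,"dz": 0,"rx": 0,"ry": 0,"rz": 0}
    - {"dx": 0.5,"dy": -3.6,"dz": 0,"rx": 0,"ry": 0,"rz": 0}
    - {"dx": 0.7,"dy": -4.8,"dz": 0,"rx": 0,"ry": 0,"rz": 0}
    - {"dx": 0.9,"dy": -6.0,"dz": 0,"rx": 0,"ry": 0,"rz": 0}

```text
clock: 5.1
tcp_pos: [0.4578, 0.1924, 0.0963]
orientation: [-3.133, -0.238, -0.0]
contact_force: [0.9, 3.0, -1.8]
grip_width: -0.0
gripper_force: 1.7
```

Emit:
send_rows:
  deltas:
    - {"dx": 0.2,"dy": -1.2,"dz": 0,"rx": 0,"ry": 0,"rz": 0}
    - {"dx": 0.4,"dy": -2.4,"dz": 0,"rx": 0,"ry": 0,"rz": 0}
    - {"dx": 0.5,"dy": -3.6,"dz": 0,"rx": 0,"ry": 0,"rz": 0}
    - {"dx": 0.7,"dy": -4.8,"dz": 0,"rx": 0,"ry": 0,"rz": 0}
    - {"dx": 0.9,"dy": -6.0,"dz": 0,"rx": 0,"ry": 0,"rz": 0}

```text
clock: 5.52
tcp_pos: [0.4587, 0.1864, 0.0963]
orientation: [-3.133, -0.237, -0.0]
contact_force: [0.6, 2.4, -2.1]
grip_width: 0.0
gripper_force: 1.7
```

Now I'll go in slower calls of 5 mm (12 mm/s), checking the force after each.

Emit:
send_rows:
  deltas:
    - {"dx": 0.2,"dy": -1.0,"dz": 0,"rx": 0,"ry": 0,"rz": 0}
    - {"dx": 0.3,"dy": -2.0,"dz": 0,"rx": 0,"ry": 0,"rz": 0}
    - {"dx": 0.5,"dy": -3.0,"dz": 0,"rx": 0,"ry": 0,"rz": 0}
    - {"dx": 0.6,"dy": -4.0,"dz": 0,"rx": 0,"ry": 0,"rz": 0}
    - {"dx": 0.8,"dy": -5.0,"dz": 0,"rx": 0,"ry": 0,"rz": 0}

```text
clock: 5.93
tcp_pos: [0.4595, 0.1814, 0.0963]
orientation: [-3.133, -0.238, -0.0]
contact_force: [1.1, 4.2, -2.0]
grip_width: 0.0
gripper_force: 1.7
```

Emit:
send_rows:
  deltas:
    - {"dx": 0.2,"dy": -1.0,"dz": 0,"rx": 0,"ry": 0,"rz": 0}
    - {"dx": 0.3,"dy": -2.0,"dz": 0,"rx": 0,"ry": 0,"rz": 0}
    - {"dx": 0.5,"dy": -3.0,"dz": 0,"rx": 0,"ry": 0,"rz": 0}
    - {"dx": 0.6,"dy": -4.0,"dz": 0,"rx": 0,"ry": 0,"rz": 0}

```text
clock: 6.27
tcp_pos: [0.4601, 0.1774, 0.0963]
orientation: [-3.133, -0.237, -0.0]
contact_force: [0.9, 3.7, -1.0]
grip_width: 0.0
gripper_force: 1.7
```

Emit:
send_rows:
  deltas:
    - {"dx": 0.2,"dy": -1.0,"dz": 0,"rx": 0,"ry": 0,"rz": 0}
    - {"dx": 0.3,"dy": -2.0,"dz": 0,"rx": 0,"ry": 0,"rz": 0}
    - {"dx": 0.5,"dy": -3.0,"dz": 0,"rx": 0,"ry": 0,"rz": 0}
    - {"dx": 0.6,"dy": -4.0,"dz": 0,"rx": 0,"ry": 0,"rz": 0}

```text
clock: 6.6
tcp_pos: [0.4607, 0.1732, 0.0963]
orientation: [3.132, 0.237, 0.0]
contact_force: [1.9, 2.8, 0.3]
grip_width: 0.0001
gripper_force: 1.3
```

Emit:
send_rows:
  deltas:
    - {"dx": 0.2,"dy": -1.0,"dz": 0,"rx": 0,"ry": 0,"rz": 0}
    - {"dx": 0.3,"dy": -2.0,"dz": 0,"rx": 0,"ry": 0,"rz": 0}
    - {"dx": 0.5,"dy": -3.0,"dz": 0,"rx": 0,"ry": 0,"rz": 0}

```text
clock: 6.85
tcp_pos: [0.4611, 0.1705, 0.0963]
orientation: [-3.132, -0.238, -0.0]
contact_force: [1.2, 4.5, -0.8]
grip_width: 0.0002
gripper_force: 1.9
```

Emit:
send_rows:
  deltas:
    - {"dx": 0.2,"dy": -1.0,"dz": 0,"rx": 0,"ry": 0,"rz": 0}
    - {"dx": 0.3,"dy": -2.0,"dz": 0,"rx": 0,"ry": 0,"rz": 0}
    - {"dx": 0.5,"dy": -3.0,"dz": 0,"rx": 0,"ry": 0,"rz": 0}

```text
clock: 7.1
tcp_pos: [0.4616, 0.1676, 0.0963]
orientation: [-3.132, -0.238, -0.0]
contact_force: [1.6, 4.9, -0.5]
grip_width: -0.0
gripper_force: 2.1
```

```bash
cat > pin.py <<'E'
from h import *
import sys
for n in("side",)+(("top",) if len(sys.argv)>1 else ()):
    g=cam(n);P=pts(g);ok=g["z_map"]>0
    k=ok&(abs(P[...,0]-.484)<.02)&(abs(P[...,1]-.023)<.025)&(P[...,2]>.09)&(P[...,2]<.16)
    q=P[k];h=np.percentile(q[:,2],[90,97,100]) if len(q) else 0
    print(n,len(q),h,np.median(q[q[:,2]>h[1]-.008],0) if len(q) else 0)
    k=ok&(abs(P[...,0]-.465)<.04)&(P[...,1]<.22)&(P[...,1]>.1)&(abs(P[...,2]-.108)<.008)
    print("handle",k.sum(),np.median(P[k],0))
    cv2.imwrite(f"pics/{n}_{r.get_obs()['clock']:.1f}.png",g["frame"])
o=r.get_obs();print(o["clock"],o["tcp_pos"],o["contact_force"])
E
python3 pin.py t
```

```text
side 366 [0.13956355 0.14144009 0.14299535] [0.48208372 0.02209916 0.14008081]
handle 227 [0.46427388 0.14272889 0.10925257]
top 196 [0.13989069 0.14116374 0.14234741] [0.48133393 0.02749502 0.13968131]
handle 0 [nan nan nan]
7.2 [0.46162069 0.16730171 0.09631949] [ 0.96165421  1.9376013  -0.53418985]
  return _methods._mean(a, axis=axis, dtype=dtype,
  ret = um.true_divide(
```

Button top is now ~0.1415, down from 0.149, so the pin appears to have dropped. I'll push gently to feel the stop.

Emit:
send_rows:
  deltas:
    - {"dx": 0.1,"dy": -0.7,"dz": 0,"rx": 0,"ry": 0,"rz": 0}
    - {"dx": 0.2,"dy": -1.4,"dz": 0,"rx": 0,"ry": 0,"rz": 0}
    - {"dx": 0.2,"dy": -1.4,"dz": 0,"rx": 0,"ry": 0,"rz": 0}

```text
clock: 7.45
tcp_pos: [0.4618, 0.1665, 0.0964]
orientation: [-3.132, -0.238, -0.0]
contact_force: [1.3, 5.7, -0.6]
grip_width: 0.0001
gripper_force: 2.5
```

Emit:
send_rows:
  deltas:
    - {"dx": 0.1,"dy": -0.7,"dz": 0,"rx": 0,"ry": 0,"rz": 0}
    - {"dx": 0.2,"dy": -1.4,"dz": 0,"rx": 0,"ry": 0,"rz": 0}
    - {"dx": 0.2,"dy": -1.4,"dz": 0,"rx": 0,"ry": 0,"rz": 0}

```text
clock: 7.7
tcp_pos: [0.4618, 0.1661, 0.0964]
orientation: [-3.131, -0.239, -0.001]
contact_force: [-0.6, 6.8, -1.1]
grip_width: -0.0
gripper_force: 3.8
```

The slide is blocked: the command moved 1.4 mm, the tool moved 0.4 mm, and the force rose to 6.8 N. I'll back off, rise and move over the pin.

Emit:
send_rows:
  deltas:
    - {"dx": -1,"dy": 6,"dz": 0,"rx": 0,"ry": 0,"rz": 0}
    - {"dx": -2,"dy": 14,"dz": 0,"rx": 0,"ry": 0,"rz": 0}
    - {"dx": -2,"dy": 14,"dz": 30,"rx": 0,"ry": 0,"rz": 0}
    - {"dx": -2,"dy": 14,"dz": 65,"rx": 0,"ry": 0,"rz": 0}
    - {"dx": -2,"dy": 14,"dz": 90,"rx": 0,"ry": 0,"rz": 0}

```text
clock: 8.12
tcp_pos: [0.4597, 0.1785, 0.1879]
orientation: [3.132, 0.238, -0.001]
contact_force: [0.9, 0.4, -0.4]
grip_width: -0.0002
gripper_force: 0.0
```

Emit:
send_rows:
  deltas:
    - {"dx": 6,"dy": -38,"dz": 0,"rx": 0,"ry": 0,"rz": 0}
    - {"dx": 12,"dy": -76,"dz": 0,"rx": 0,"ry": 0,"rz": 0}
    - {"dx": 17,"dy": -114,"dz": 0,"rx": 0,"ry": 0,"rz": 0}
    - {"dx": 22.5,"dy": -154,"dz": 0,"rx": 0,"ry": 0,"rz": 0}
    - {"dx": 22.5,"dy": -154,"dz": 0,"rx": 0,"ry": 0,"rz": 0}

```text
clock: 8.53
tcp_pos: [0.4823, 0.0155, 0.1859]
orientation: [3.129, 0.219, -0.003]
contact_force: [-0.7, -0.9, -0.1]
grip_width: -0.0
gripper_force: 0.0
```

Emit:
send_rows:
  deltas:
    - {"dx": 0,"dy": 0,"dz": 0,"rx": 0,"ry": 0,"rz": 0}
    - {"dx": 0,"dy": 0,"dz": 0,"rx": 0,"ry": 0,"rz": 0}

```text
clock: 8.7
tcp_pos: [0.482, 0.0248, 0.1861]
orientation: [3.133, 0.236, -0.002]
contact_force: [-1.1, 0.4, 0.2]
grip_width: 0.0001
gripper_force: 0.0
```

```bash
python3 pin.py 2>/dev/null; ls pics
```

```text
side 370 [0.13939639 0.14177209 0.14296745] [0.48199103 0.02423543 0.13985858]
handle 99 [0.47844715 0.14336334 0.1085423 ]
8.75 [0.48208338 0.02567396 0.18616743] [ 0.26184818  0.48073917 -0.49546007]
crop.png
side0.png
side_7.2.png
side_8.8.png
top0.png
top_7.2.png
```

```bash
python3 -c "
import cv2
a=cv2.imread('pics/side_8.8.png')[165:355,220:400];cv2.imwrite('pics/c2.png',cv2.resize(a,(568,600),interpolation=2))"
```

```text
(no output)
```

View pics/c2.png

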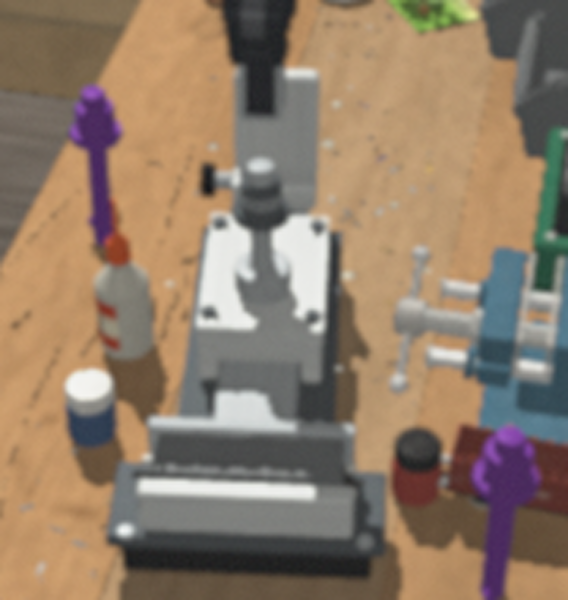

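The crop shows the jaw closed up to the wagon, the pin upright at crop (262,190) below the fist, and the bottle and jars unmoved. Next I'll press the button.

Emit:
send_rows:
  deltas:
    - {"dx": 0,"dy": 0,"dz": -14,"rx": 0,"ry": 0,"rz": 0}
    - {"dx": 0,"dy": 0,"dz": -26,"rx": 0,"ry": 0,"rz": 0}
    - {"dx": 0,"dy": 0,"dz": -28,"rx": 0,"ry": 0,"rz": 0}
    - {"dx": 0,"dy": 0,"dz": -30,"rx": 0,"ry": 0,"rz": 0}
    - {"dx": 0,"dy": 0,"dz": -32,"rx": 0,"ry": 0,"rz": 0}

```text
clock: 9.17
tcp_pos: [0.4826, 0.0257, 0.1545]
orientation: [-3.132, -0.24, -0.0]
contact_force: [0.2, 0.3, 0.6]
grip_width: 0.0
gripper_force: 0.0
```

Emit:
send_rows:
  deltas:
    - {"dx": 0,"dy": 0,"dz": -1.5,"rx": 0,"ry": 0,"rz": 0}
    - {"dx": 0,"dy": 0,"dz": -3,"rx": 0,"ry": 0,"rz": 0}
    - {"dx": 0,"dy": 0,"dz": -4.5,"rx": 0,"ry": 0,"rz": 0}

```text
clock: 9.42
tcp_pos: [0.4832, 0.0249, 0.1505]
orientation: [-3.133, -0.238, -0.003]
contact_force: [0.0, 0.1, 5.8]
grip_width: -0.0001
gripper_force: 2.3
```

Emit:
send_rows:
  deltas:
    - {"dx": 0,"dy": 0,"dz": -1.5,"rx": 0,"ry": 0,"rz": 0}
    - {"dx": 0,"dy": 0,"dz": -3,"rx": 0,"ry": 0,"rz": 0}
    - {"dx": 0,"dy": 0,"dz": -4.5,"rx": 0,"ry": 0,"rz": 0}
    - {"dx": 0,"dy": 0,"dz": -6,"rx": 0,"ry": 0,"rz": 0}

```text
clock: 9.75
tcp_pos: [0.4832, 0.0247, 0.1442]
orientation: [-3.133, -0.237, -0.002]
contact_force: [1.3, 1.0, 2.6]
grip_width: -0.0001
gripper_force: 1.3
```

Emit:
send_rows:
  deltas:
    - {"dx": 0,"dy": 0,"dz": -2,"rx": 0,"ry": 0,"rz": 0}
    - {"dx": 0,"dy": 0,"dz": -4,"rx": 0,"ry": 0,"rz": 0}
    - {"dx": 0,"dy": 0,"dz": -6,"rx": 0,"ry": 0,"rz": 0}
    - {"dx": 0,"dy": 0,"dz": -8,"rx": 0,"ry": 0,"rz": 0}

```text
clock: 10.08
tcp_pos: [0.4828, 0.0245, 0.1357]
orientation: [3.132, 0.237, 0.001]
contact_force: [0.4, -0.6, 3.3]
grip_width: -0.0002
gripper_force: 1.8
```

Emit:
send_rows:
  deltas:
    - {"dx": 0,"dy": 0,"dz": -2,"rx": 0,"ry": 0,"rz": 0}
    - {"dx": 0,"dy": 0,"dz": -4,"rx": 0,"ry": 0,"rz": 0}
    - {"dx": 0,"dy": 0,"dz": -6,"rx": 0,"ry": 0,"rz": 0}
    - {"dx": 0,"dy": 0,"dz": -8,"rx": 0,"ry": 0,"rz": 0}

```text
clock: 10.42
tcp_pos: [0.4821, 0.0245, 0.1273]
orientation: [3.132, 0.237, -0.001]
contact_force: [0.4, -1.1, 2.2]
grip_width: -0.0003
gripper_force: 1.0
```

Emit:
send_rows:
  deltas:
    - {"dx": 0,"dy": 0,"dz": -2,"rx": 0,"ry": 0,"rz": 0}
    - {"dx": 0,"dy": 0,"dz": -4,"rx": 0,"ry": 0,"rz": 0}
    - {"dx": 0,"dy": 0,"dz": -6,"rx": 0,"ry": 0,"rz": 0}
    - {"dx": 0,"dy": 0,"dz": -8,"rx": 0,"ry": 0,"rz": 0}

```text
clock: 10.75
tcp_pos: [0.4825, 0.0247, 0.1197]
orientation: [3.133, 0.238, 0.0]
contact_force: [0.5, -0.4, 5.3]
grip_width: 0.0004
gripper_force: 2.4
```

Emit:
send_rows:
  deltas:
    - {"dx": 0,"dy": 0,"dz": -1,"rx": 0,"ry": 0,"rz": 0}
    - {"dx": 0,"dy": 0,"dz": -2,"rx": 0,"ry": 0,"rz": 0}
    - {"dx": 0,"dy": 0,"dz": -2,"rx": 0,"ry": 0,"rz": 0}

```text
clock: 11.0
tcp_pos: [0.4829, 0.0243, 0.1183]
orientation: [3.132, 0.237, 0.001]
contact_force: [-0.9, -1.8, 8.2]
grip_width: 0.0
gripper_force: 4.0
```

Emit:
send_rows:
  deltas:
    - {"dx": 0,"dy": 0,"dz": -1,"rx": 0,"ry": 0,"rz": 0}
    - {"dx": 0,"dy": 0,"dz": -2,"rx": 0,"ry": 0,"rz": 0}
    - {"dx": 0,"dy": 0,"dz": -2,"rx": 0,"ry": 0,"rz": 0}

```text
clock: 11.25
tcp_pos: [0.4831, 0.0239, 0.1177]
orientation: [3.131, 0.236, 0.001]
contact_force: [-5.6, -3.4, 25.1]
grip_width: 0.0002
gripper_force: 12.4
```

Emit:
send_rows:
  deltas:
    - {"dx": 0,"dy": 0,"dz": 3,"rx": 0,"ry": 0,"rz": 0}
    - {"dx": 0,"dy": 0,"dz": 8,"rx": 0,"ry": 0,"rz": 0}
    - {"dx": 0,"dy": 0,"dz": 16,"rx": 0,"ry": 0,"rz": 0}
    - {"dx": 0,"dy": 0,"dz": 40,"rx": 0,"ry": 0,"rz": 0}
    - {"dx": 0,"dy": 0,"dz": 75,"rx": 0,"ry": 0,"rz": 0}

```text
clock: 11.67
tcp_pos: [0.4797, 0.0248, 0.1891]
orientation: [-3.132, -0.239, 0.011]
contact_force: [1.3, -0.9, 0.6]
grip_width: -0.0002
gripper_force: 0.0
```

Emit:
send_rows:
  deltas:
    - {"dx": 0,"dy": -35,"dz": 20,"rx": 0,"ry": 0,"rz": 0}
    - {"dx": 0,"dy": -70,"dz": 40,"rx": 0,"ry": 0,"rz": 0}
    - {"dx": 0,"dy": -105,"dz": 60,"rx": 0,"ry": 0,"rz": 0}
    - {"dx": 0,"dy": -140,"dz": 60,"rx": 0,"ry": 0,"rz": 0}
    - {"dx": 0,"dy": -140,"dz": 60,"rx": 0,"ry": 0,"rz": 0}

```text
clock: 12.08
tcp_pos: [0.482, -0.1227, 0.252]
orientation: [3.131, 0.223, 0.002]
contact_force: [-0.1, 0.2, -0.1]
grip_width: -0.0002
gripper_force: 0.0
```

```bash
python3 pin.py t 2>/dev/null; ls pics;python3 -c "
import cv2,glob
a=cv2.imread(sorted(glob.glob('pics/side_1*.png'))[-1])[165:355,220:400];b=cv2.imread(sorted(glob.glob('pics/top_1*.png'))[-1])[190:310,200:400]
cv2.imwrite('pics/c3.png',cv2.hconcat([cv2.resize(a,(379,400),interpolation=2),cv2.resize(b,(420,400),interpolation=2)]))"
```

```text
side 200 [0.1123627  0.1133731  0.11411662] [0.48317928 0.02194991 0.1115741 ]
handle 216 [0.46562843 0.14387889 0.10864226]
top 113 [0.11218974 0.11287498 0.11389275] [0.48292812 0.025997   0.11088184]
handle 101 [0.46418429 0.14796487 0.11431331]
12.1833 [ 0.48181403 -0.11624974  0.25063514] [-0.42973632 -0.08448049 -0.2953118 ]
c2.png
crop.png
side0.png
side_12.1.png
side_7.2.png
side_8.8.png
top0.png
top_12.2.png
top_7.2.png
```

View pics/c3.png

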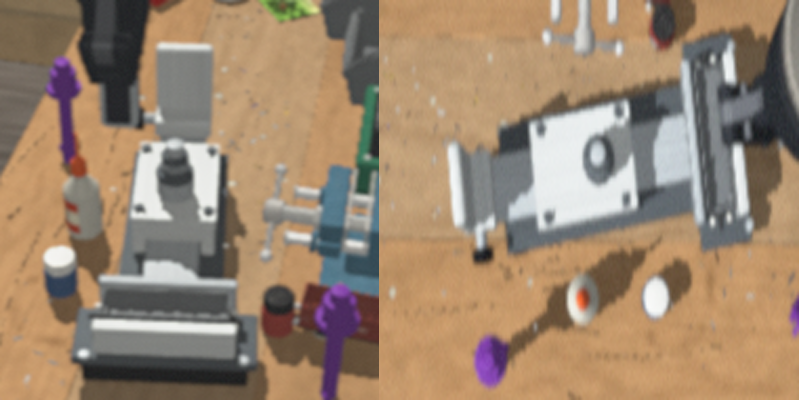

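Button top is at 0.113 m, which puts the nose at 5 mm: the flange sits on the bushing and the button is out. The crop shows the wagon in its nest and the bottle and jars standing where they were. I'll hand in.

Emit:
send_rows:
  deltas:
    - {"dx": 0,"dy": 0,"dz": 0,"rx": 0,"ry": 0,"rz": 0}
    - {"dx": 0,"dy": 0,"dz": 0,"rx": 0,"ry": 0,"rz": 0}
    - {"dx": 0,"dy": 0,"dz": 0,"rx": 0,"ry": 0,"rz": 0}

```text
clock: 12.43
tcp_pos: [0.4824, -0.1137, 0.2504]
orientation: [-3.132, -0.242, 0.001]
contact_force: [-0.2, 0.1, -0.2]
grip_width: -0.0001
gripper_force: 0.0
```

```bash
python3 -c "
from bench import r
print(r.hand_in())"
```

```text
the job is handed in; nothing more can be done
None
```

The jig is closed on the wagon and the pin is seated with its button sprung out; the wagon, glue bottle and black-capped jar are in place, and I handed the job in at 12.4 s.

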